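# Press the tight lid onto a cheese sample tin with the ratchet press

## Task

Use the ratchet press on the sampling bench to close the sample tin that stands in it: pump the black trigger with full, gentle strokes until the tin's lid is fully home, and stop there, because pumping on would crush the tin. Then press the release tab and keep it down until the jaw has gone all the way back up. Leave the tin in its nest and the cheese wheel, trier and cup where they are, and never force the trigger or the tab hard against its stop.

Things in the scene. Friction and masses are not known exactly. Their poses are not given: they have to be found in the camera images.
- press: Fixed bench press: white base plate 190 x 150 x 18 mm, dark post, grey head (x -92 to +26, y +-30, z 151 to 206). Origin on the ram's axis, at table height. Its +x leads from the post to the open front; the trigger sticks out to -y, the release tab to +y. A toothed steel ram (28 x 27 mm with its teeth) goes down through the head and stands up to 57 mm above it.
- trigger_plate (a point): Centre of the top of the trigger's black thumb plate, 30 x 30 mm, at press (0, -92, 212) at rest. Push it down: the ratchet clicks after 28 to 31 mm, a rubbery stop (3 to 10 N per mm) comes at about 33 mm; it springs back. A full stroke and return moves the jaw one 7 mm tooth; a shorter one slips back. Pressed slowly it takes about 7 N late in an empty stroke, 10 while the lid slides, 13 once it is home.
- release_tab (a point): Centre of the top of the steel release tab, 30 x 26 mm, at press (0, 78, 197) at rest. Push it down: it frees the ratchet after about 14 mm, its stop is at about 19 mm; it takes 2 to 5 N idle, up to about 15 N to break free under load, and springs back. A spring then lifts the jaw in 1 to 2 s; let go early and the ratchet catches it part way. Leave it alone while pumping.
- pad: Round black rubber pad, 52 mm wide, 10 thick, under the ram: the jaw's face. Origin at the centre of its underside, 113 mm above the table with the jaw fully up. It is sprung against the ram by 1 N per mm (20 mm at most), so every tooth beyond the lid's home adds about 7 N on the tin. The tin bears one tooth too many, not two (20 N crush it).
- tin: Metal sample tin, 68 mm wide, 60 high, about 0.45 kg, loose in a low ring (the nest) on the press's base, under the pad. Origin at the centre of its underside. Its lid is a disc 72 mm wide, 8 thick, on a plug; home, the lid rests on the rim and its top is 68 mm above the tin's underside (86 above the table).
- jaw (a joint): How far the ram has come down, m: 0 fully up, 0.052 at most. Starts at about 0, 0.007 or 0.014 (one of the ratchet's teeth); only the ratchet holds it down. The lid comes home with the jaw at about 0.034.
- lid (a joint): How far the lid has been pressed in, m: 0 is 10 mm proud, 0.010 is fully home. Starts at 0.002 to 0.004. It is tight: about 7 N moves it.
- trigger (a joint): Swing of the trigger, rad: 0 at rest (up), 0.285 at its lower stop.
- release (a joint): Swing of the release tab, rad: 0 at rest (up), about 0.26 at its lower stop, free of the ratchet from about 0.2.
- cheese_centre (a point): Centre of a small loose cheese wheel, 120 mm wide, 65 high. A bystander.
- trier_centre (a point): Middle of a cheese trier (corer) with wooden handle, about 230 mm long, 22 high, lying along its x. A bystander.
- cup_centre (a point): Centre of an open steel cup, 72 mm wide, 75 high. A bystander.
Mind the look-alikes: they are no part of the job. What is shaped like the tin but brown or pink is not meant.

How it is judged (in metres and radians):
On the way:
1. the jaw has pressed the lid fully home (to within 0.8 mm) (value of joint lid above 0.0092 m and value of joint jaw above 0.02 m), for 0.2 s.
At the end, for the whole second after the job is handed in: The lid is fully home (within 0.8 mm), the jaw is fully up (within 3 mm), trigger and release tab are let go and back at rest, and the tin stands upright in its nest (within 6 mm) (value of joint lid above 0.0092 m and value of joint jaw below 0.003 m and value of joint trigger below 0.04 rad and value of joint release below 0.03 rad and horizontal distance between tin and press below 0.006 m and angle between tin's own z axis and vertical below 0.05 rad); the robot touches nothing.
It fails at once if the pad presses on the tin with over 20 N (contact force between pad and tin above 20 N).
It fails at once if the fingers press on the press, its trigger or its tab with over 40 N (contact force between the fingers and press above 40 N).
It fails at once if the cheese wheel, the trier or the cup is moved by over 20 mm (distance of any of cheese_centre, trier_centre, cup_centre from where it was at the start of the episode above 0.02 m).
It also fails if it takes over 58 s, if anything falls off the work surface, if the arm or the gripper's body presses on something with over 40 N, if the wrist force passes 120 N, or if a joint passes its speed limit or range.

## Robot

A 6-joint arm with a two-finger parallel gripper is mounted at the origin on the work surface. World frame = base frame: x ahead of the robot, y to its left, z up, the work surface at z = 0. Lengths are in mm, angles in rad, forces in N, time in s.
With the tool pointing down it reaches from about 300 to 775 mm from the base axis. Payload 14.6 kg.
Tool frame: the origin (TCP) lies on the centre line of the jaws, within the pads' length; the fingertips stand 11 mm ahead of it and the grasp point (between the pads) lies 8 mm behind it; x points along the fingers, y is the direction in which the jaws open and shut, and the axes are right-handed (so a half turn about x gives the same grasp; the last joint's range is limited). The gripper opens to 94 mm and grips with 3 to 60 N. Pads are 16 mm wide; open, the fingers measure 119 mm over their backs; the gripper's body (75 mm by 177 mm) begins 78 mm behind the grasp point.
Start: joints at [1.275, 0.3, 1.521, -0, 1.321, -0.067], TCP at [124.743, 535.657, 216.446] pointing down, gripper open.
Joint ranges: [-3.03, 3.03], [-0.79, 2.21], [0.23, 2.52], [-1.04, 4.18], [0, 3.07], [-2.55, 2.55]. Speed limits (rad/s): [2.22, 2.22, 2.57, 3.14, 3.14, 3.14].

## Interface

Orientations are given as [roll, pitch, yaw] about the fixed x, y, z axes, in that order (R = Rz(yaw) Ry(pitch) Rx(roll)).
In Python, from cell import manip gives the robot as it stands.
- The arm moves only by the shell command python3 -m handwheel 'ROWS' [OPENING] [FORCE]. ROWS is JSON, a list of rows, each a list of 2 entries, a list of its own where there are three numbers: the shift along the tool's x, y, z in mm, then the turn about the tool's x in rad. In form: [[[x, y, z], spin], ...]. A call has exactly 10 rows; each row shifts and turns the commanded pose from where the row before left it, along the tool's axes as they then stand; what a row does not reach is not made up. A row lasts 1/8 s, in which the tool goes at most 62.5 mm and 10.7 degrees, less where a joint would pass 70% of its speed; a pose out of reach is approached as far as the arm can. A call with a gripper value outside its range is refused whole. OPENING is the closure in counts, from 0 (fully open) to 255 (shut), set as the call begins (- or left out, the last holds). The fingers move at their own pace and stop on an object; FORCE is the grip in N (left out, the last holds). Time passes only in rows, so rows that do not move let the fingers close, or fill a call up. It gives the time, the measured TCP pose, the force and the opening at its end, in the units of the state.
- manip.read_state(): the state, without advancing time (a new reading comes with each control period).
- manip.camera(name): name is "side" or "top"; returns a dict with "pixels" (480x640x3 uint8, red, green, blue), "z_map" (480x640 float32, mm along the optical axis (not along the pixel's ray), 0 where there is no reading), "mtx" (3x3 intrinsics, pixels), "xyz" and "orientation" of the camera in the world. Camera axes: x right, y up, looking along -z (the intrinsics and any distortion apply to the point x, -y, -z); pixel columns grow to the right and rows downward; lengths in mm; the calibration is good to about 2 mm. A picture is of the moment at which its call begins.
- manip.sign_off(): hands the job in, once; it reports no verdict.
Trained networks look in the newest picture that a camera, given by its name, has taken for a name from the list of things; names that differ only in an ending like _2 or _b are one class to them, and where a whole thing is asked for, a point or a joint stands for the part that bears it (a point fixed in the world has none). Each returns a list of dicts, best first, with "confidence" (0 to 1); they miss things now and then, are a little off and sometimes report something else, mostly with a low value. They report only what shows in the picture. A call takes as long as a camera call. They do not tell look-alikes from the thing itself.
- manip.cut_out(target, camera): "region" (480x640 bool, what is visible of it) and "centre" ([column, row] in pixels, amid what is visible of it).
The state is a dict: "clock": time; "joints": joint angles; "qd": joint speeds; "effort": joint torques, N m; "eef_pos": TCP position; "eef_rot": TCP orientation; "wrist_force": force on the tool from outside, world axes, zero at the start; "moment": the same for the moment, N m; "finger_gap": finger opening in mm.
Only numpy, scipy, OpenCV 4.12 (cv2) and the standard library are available. Lean on these libraries where they do the work, as an engineer would, in place of code of your own. Each camera call takes 0.05 s, during which the arm holds its last target. There are 200 camera calls.

## Working session

There is one attempt and no reset: what is moved stays moved. The work goes in short steps, Python scripts to look and compute and a shell command to move; the robot and the scene stay as the last step left them, time stands still between calls to the robot, and variables do not carry over. Pictures are saved under pics/ and viewed, about 8 in all and at most 12, crops included, and the job is handed in when it is done.

```bash
mkdir -p pics; ls; cat > h.py <<'E'
import numpy as np, cv2
from scipy.spatial.transform import Rotation as R
from cell import manip
def cam(n):
    c=manip.camera(n); return c
def world(c,uv,z=None):
    uv=np.atleast_2d(uv); K=np.array(c["mtx"])
    if z is None: z=np.array([c["z_map"][int(v),int(u)] for u,v in uv])
    d=np.c_[(uv[:,0]-K[0,2])/K[0,0],-(uv[:,1]-K[1,2])/K[1,1],-np.ones(len(uv))]*np.reshape(z,(-1,1))
    return R.from_euler('xyz',c["orientation"]).apply(d)+np.array(c["xyz"])
def cloud(c,mask):
    v,u=np.nonzero(mask&(c["z_map"]>0)); return world(c,np.c_[u,v],c["z_map"][v,u])
def save(c,f): cv2.imwrite(f,np.ascontiguousarray(c["pixels"][...,::-1]))
E
python3 - <<'E'
from h import *
print(manip.read_state())
cs={n:cam(n) for n in("side","top")}
for n,c in cs.items():
    print(n,c["xyz"],c["orientation"],c["mtx"],[k for k in c])
cv2.imwrite("pics/a.png",cv2.resize(np.hstack([c["pixels"][...,::-1] for c in cs.values()]),(800,300)))
save(cs["side"],"pics/side.png");save(cs["top"],"pics/top.png")
for t in("press","trigger_plate","release_tab","tin","pad"):
  for n,c in cs.items():
    for d in manip.cut_out(t,n)[:2]:
        P=cloud(c,d["region"]); print(t,n,round(d["confidence"],2),np.round(d["centre"]),np.median(P,0).round() if len(P) else None,P.min(0).round(),P.max(0).round())
E
```

```text
pics
{'clock': 0.0, 'joints': array([ 1.27540751e+00,  3.00500495e-01,  1.52157822e+00, -5.49826047e-06,
        1.32068627e+00, -6.66114134e-02]), 'qd': array([-9.68058894e-05, -1.72964752e-03, -2.01835380e-04,  5.38046709e-05,
        2.71213709e-05,  4.40556166e-04]), 'effort': array([ 1.93294109e-03, -5.31817031e+01, -3.52729869e+01,  7.09522306e-02,
        2.45203811e-02, -1.67650287e-04]), 'eef_pos': array([124.6713821 , 535.43117486, 215.87140525]), 'eef_rot': array([-1.63286506,  1.56962398, -1.8616411 ]), 'wrist_force': array([-0.19358331, -0.16745223, -0.18948366]), 'moment': array([ 0.00909089, -0.00591401, -0.00713539]), 'finger_gap': 93.77920558742255}
side [ 471.00075063 -856.14106573  971.16504543] [ 0.80863237  0.01757702 -0.1123734 ] [[530.01911288   0.         318.23625082]
 [  0.         530.01911288 235.70497828]
 [  0.           0.           1.        ]] ['pixels', 'z_map', 'mtx', 'xyz', 'orientation']
top [ 463.8976739   -10.42373425 1622.02325677] [ 0.08046253  0.01541849 -1.54342817] [[562.51350328   0.         308.95763095]
 [  0.         562.51350328 239.94
[... 319 characters left out ...]
[ 492. -170.  200.] [519. -93. 216.]
trigger_plate top 0.48 [369. 272.] [ 506. -142.  209.] [ 491. -169.   -5.] [523. -91. 220.]
release_tab side 0.65 [299. 216.] [513.  16. 198.] [498.   1.   2.] [527. 234. 202.]
release_tab top 0.7 [311. 270.] [513.  12. 197.] [499. -28.  21.] [527.  28. 203.]
tin side 0.92 [342. 340.] [ 575. -227.   77.] [ 542. -246.   -2.] [ 618. -173.   84.]
tin side 0.69 [355. 248.] [646.  33.  68.] [614.  16.  -4.] [702. 168.  84.]
tin top 0.58 [392. 247.] [ 575. -207.   78.] [ 544. -257.   -8.] [ 610. -173.   87.]
tin top 0.57 [284. 286.] [461.  89.  78.] [426.  54.  -3.] [497. 132.  91.]
pad side 0.48 [302. 279.] [505. -81. 109.] [ 484. -169.   91.] [532. -55. 210.]
```

View pics/side.png

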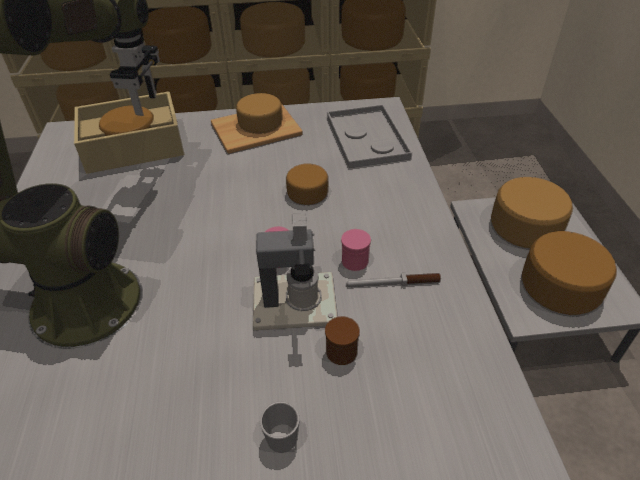

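```bash
python3 - <<'E'
from h import *
c=cam("top"); im=c["pixels"][150:400,220:470,::-1]; 
s=cam("side"); im2=s["pixels"][170:370,210:390,::-1]
cv2.imwrite("pics/crop.png",np.hstack([cv2.resize(im,(400,400)),cv2.resize(im2,(400,444))[:400]]))
v,u=np.mgrid[0:480,0:640]
for n,c in(("top",c),("side",s)):
    P=cloud(c,np.ones((480,640),bool))
    for nm,lo,hi in(("trig",(480,-175,206),(540,-128,220)),("tab",(490,-10,190),(540,50,203)),("head",(380,-120,202),(560,0,210)),("ram",(480,-100,220),(540,-30,270)),("lid",(460,-110,80),(570,-20,100)),("plate",(350,-200,12),(620,60,22))):
        Q=P[((P>lo)&(P<hi)).all(1)]
        if len(Q)>5: print(n,nm,len(Q),Q.mean(0).round(1),np.percentile(Q,3,0).round(),np.percentile(Q,97,0).round(), cv2.minAreaRect(Q[:,:2].astype(np.float32)))
E
```

```text
top trig 152 [ 506.  -151.2  211.9] [ 491. -167.  207.] [ 520. -132.  216.] ((505.8830261230469, -148.11135864257812), (30.020610809326172, 39.97382354736328), 1.161978006362915)
top tab 131 [513.2  14.1 196.9] [499.  -5. 192.] [527.  28. 202.] ((513.2736206054688, 10.251547813415527), (28.13180160522461, 40.43068313598633), 0.5520904660224915)
top head 828 [475.2 -60.8 206.1] [ 422. -101.  202.] [533. -32. 210.] ((477.3378601074219, -73.1673812866211), (87.0345230102539, 118.35635375976562), 86.96673583984375)
top ram 102 [509.5 -58.4 243.7] [497. -68. 224.] [522. -49. 254.] ((510.2029113769531, -58.824161529541016), (21.11273765563965, 27.37322425842285), 84.41295623779297)
top lid 24 [522.7 -42.5  91.7] [497. -73.  87.] [545. -27.  96.] ((526.1229858398438, -44.502601623535156), (21.137569427490234, 65.63170623779297), 46.46717071533203)
top plate 1693 [490.9 -58.5  17.7] [ 396. -132.   13.] [580.  12.  22.] ((495.6063537597656, -76.02525329589844), (266.70355224609375, 246.11778259277344), 5.184708118438721)
side trig 201 [ 504.8 -154.6  212.4] [ 491. -169.  208.] [ 519. -133.  2
[... 254 characters left out ...]
286093711853027)
side head 1048 [473.3 -67.7 206.5] [ 421. -103.  203.] [532. -34. 209.] ((476.4949645996094, -71.36451721191406), (88.5656967163086, 120.04020690917969), 83.38162994384766)
side ram 217 [508.9 -67.  240.2] [496. -72. 221.] [522. -56. 252.] ((509.1194152832031, -63.599571228027344), (19.584775924682617, 27.67402458190918), 86.53936004638672)
side lid 344 [508.4 -79.1  92. ] [477. -97.  81.] [542. -45.  97.] ((508.8240661621094, -69.60830688476562), (63.071224212646484, 69.35986328125), 83.59982299804688)
side plate 2435 [487.6 -83.2  18.7] [ 396. -136.   15.] [579.   4.  22.] ((504.9102478027344, -43.72826385498047), (194.4155731201172, 228.07423400878906), 89.53697204589844)
```

View pics/crop.png

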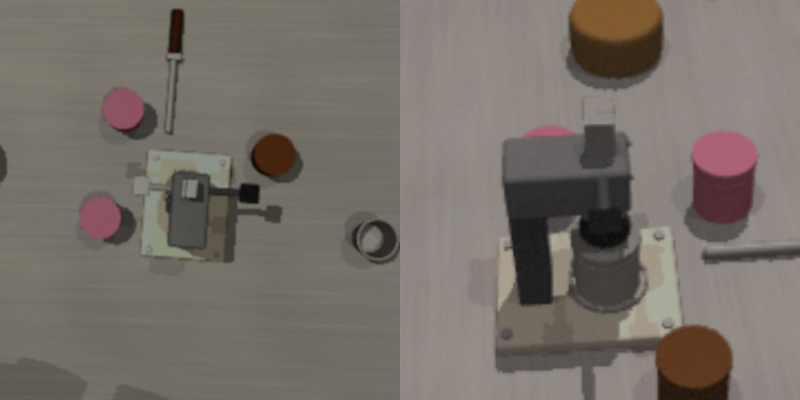

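Side view: the press is at about (295,280), with the steel tin (302,285) under the pad. The look-alikes are two pink tins at (355,250) and (275,240) and a brown one at (342,340). They don't fit because they are coloured and outside the press. The crop confirms a grey tin in the nest, with the trigger plate at top pixel (375,271) and the tab at (307,266).

```bash
cat >> h.py <<'E'
def plan(target,yaw):
    s=manip.read_state(); M=R.from_euler('xyz',s["eef_rot"]).as_matrix()
    ydes=np.array([np.cos(yaw),np.sin(yaw),0]); 
    b=min((np.arctan2(M[:,2]@(g*ydes),M[:,1]@(g*ydes)) for g in(1,-1)),key=abs)
    print("clock",s["clock"],"pos",s["eef_pos"].round(1),"F",s["wrist_force"].round(1),"j6",s["joints"][5].round(2)); print(M.round(3))
    print("shift tool",(M.T@(np.array(target)-s["eef_pos"])).round(1),"spin",b.round(3),"| axes after spin shift",((M@R.from_euler('x',b).as_matrix()).T@(np.array(target)-s["eef_pos"])).round(1))
def look():
    for n in("side","top"):
        c=cam(n);P=cloud(c,np.ones((480,640),bool))
        def box(lo,hi): return P[((P>lo)&(P<hi)).all(1)]
        r=box((494,-80,207),(526,-44,275)); l=box((472,-105,75),(546,-64,115)); t=box((488,-172,150),(523,-134,222)); b=box((497,3,165),(530,30,205))
        q=lambda a,p:np.percentile(a[:,2],p).round(1) if len(a)>8 else None
        print(n,"ram top p80/90/97",q(r,80),q(r,90),q(r,97),"trig med",q(t,50),"tab med",q(b,50),"lidbox p50/75",q(l,50),q(l,75))
    return
E
python3 - <<'E'
from h import *
look(); plan((505.9,-155,250),-0.042)
E
```

```text
side ram top p80/90/97 249.1 250.6 251.8 trig med 212.7 tab med 198.2 lidbox p50/75 93.3 101.8
top ram top p80/90/97 250.6 252.1 254.0 trig med 211.9 tab med 197.4 lidbox p50/75 None None
clock 0.8 pos [124.7 535.7 216.5] F [ 0.2 -0.1 -0.8] j6 -0.07
[[-0.     0.227  0.974]
 [-0.     0.974 -0.227]
 [-1.    -0.    -0.   ]]
shift tool [ -33.5 -586.2  527.9] spin 1.384 | axes after spin shift [-33.5 409.8 674. ]
```

```bash
python3 -m handwheel '[[[-15,0,0],0.173],[[-15,0,0],0.173],[[-15,0,0],0.173],[[-15,0,0],0.173],[[-15,0,0],0.173],[[-15,0,0],0.173],[[-15,0,0],0.173],[[-15,0,0],0.173],[[0,24,40],0],[[0,24,40],0]]' 255 30
python3 - <<'E'
from h import *
plan((505.9,-155,250),-0.042)
E
```

```text
clock: 2.05
eef_pos: [169.6, 452.7, 336.3]
eef_rot: [0.42, 1.571, -1.192]
wrist_force: [0.7, 0.6, 0.3]
finger_gap: 0.6
clock 2.05 pos [169.6 452.7 336.3] F [0.7 0.6 0.3] j6 1.18
[[ 0.     0.999 -0.041]
 [-0.    -0.041 -0.999]
 [-1.     0.     0.   ]]
shift tool [ 86.4 361.  593.3] spin 0.001 | axes after spin shift [ 86.4 361.5 593. ]
```

```bash
python3 -m handwheel '[[[0,28,46],0],[[0,28,46],0],[[0,28,46],0],[[0,28,46],0],[[0,28,46],0],[[0,28,46],0],[[0,28,46],0],[[0,28,46],0],[[0,28,46],0],[[0,28,46],0]]'
python3 - <<'E'
from h import *
plan((505.9,-155,250),-0.042)
E
```

```text
clock: 3.3
eef_pos: [430.3, -19.5, 336.7]
eef_rot: [1.634, 1.57, 0.021]
wrist_force: [2.4, 0.6, 0.5]
finger_gap: 0.3
clock 3.3 pos [430.3 -19.5 336.7] F [2.4 0.6 0.5] j6 -0.09
[[ 0.001  0.999 -0.042]
 [ 0.    -0.042 -0.999]
 [-1.     0.001 -0.   ]]
shift tool [ 86.7  81.2 132.2] spin -0.0 | axes after spin shift [ 86.7  81.1 132.2]
```

```bash
python3 -m handwheel '[[[0,20,33],0],[[0,20,33],0],[[0,20,33],0],[[0,20,33],0],[[20,0,0],0],[[20,0,0],0],[[20,0,0],0],[[20,0,0],0],[[0,0,0],0],[[0,0,0],0]]'
python3 - <<'E'
from h import *
plan((505.9,-155,229),-0.042); look()
c=cam("side"); a=c["pixels"][190:340,210:390,::-1]; c=cam("top"); b=c["pixels"][200:350,280:460,::-1]
cv2.imwrite("pics/b.png",np.hstack([cv2.resize(x,(400,333),interpolation=cv2.INTER_CUBIC) for x in(a,b)]))
E
```

```text
clock: 4.55
eef_pos: [504.4, -153.0, 257.4]
eef_rot: [1.248, 1.57, -0.365]
wrist_force: [0.7, -0.8, 0.1]
finger_gap: 0.5
clock 4.55 pos [ 504.4 -153.   257.4] F [ 0.7 -0.8  0.1] j6 -0.32
[[ 0.001  0.999 -0.042]
 [-0.    -0.042 -0.999]
 [-1.     0.001  0.   ]]
shift tool [28.4  1.6  2. ] spin 0.0 | axes after spin shift [28.4  1.6  2. ]
side ram top p80/90/97 238.1 246.6 249.4 trig med 212.6 tab med None lidbox p50/75 93.5 98.8
top ram top p80/90/97 251.2 252.4 253.6 trig med None tab med 197.6 lidbox p50/75 None None
```

View pics/b.png

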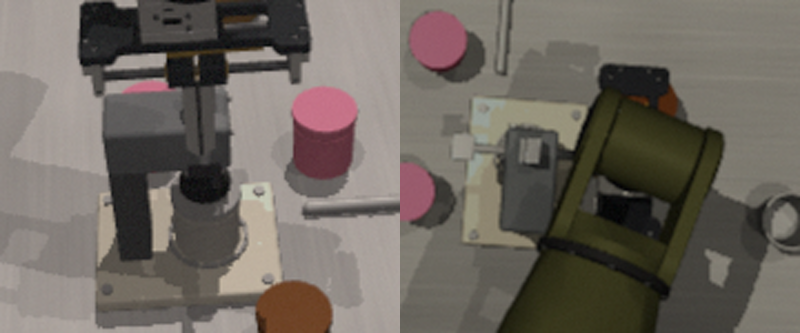

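The closed fingers stand over the trigger plate (left crop at about (205,130)), and the gripper body is clear of the ram and head. Next I descend to contact.

```bash
python3 -m handwheel '[[[5,2,2],0],[[5,0,0],0],[[5,0,0],0],[[5,0,0],0],[[5,0,0],0],[[4,0,0],0],[[3,0,0],0],[[2,0,0],0],[[2,0,0],0],[[0,0,0],0]]'
python3 -c "
from h import *
print(manip.read_state()['wrist_force'])"
```

```text
clock: 6.0
eef_pos: [506.1, -155.1, 220.6]
eef_rot: [0.577, 1.57, -1.036]
wrist_force: [-1.1, -1.6, 2.8]
finger_gap: 0.3
[-1.13471219 -1.64181586  2.77959791]
```

```bash
python3 -m handwheel '[[[3,0,0],0],[[3,0,0],0],[[3,0,0],0],[[3,0,0],0],[[3,0,0],0],[[3,0,0],0],[[3,0,0],0],[[3,0,0],0],[[2,0,0],0],[[0,0,0],0]]'
```

```text
clock: 7.25
eef_pos: [506.4, -154.5, 195.0]
eef_rot: [2.161, 1.57, 0.548]
wrist_force: [-1.7, 2.2, 9.7]
finger_gap: 0.3
```

```bash
python3 -m handwheel '[[[1,0,0],0],[[1,0,0],0],[[1,0,0],0],[[1,0,0],0],[[0,0,0],0],[[0,0,0],0],[[0,0,0],0],[[0,0,0],0],[[0,0,0],0],[[0,0,0],0]]'
python3 -c "
from h import *
print(manip.read_state()['wrist_force']);look()"
```

```text
clock: 8.5
eef_pos: [506.5, -154.2, 191.6]
eef_rot: [2.186, 1.569, 0.573]
wrist_force: [-3.1, 5.2, 14.8]
finger_gap: 0.2
[-3.14110011  5.21680967 14.83704454]
side ram top p80/90/97 None None None trig med 190.7 tab med None lidbox p50/75 91.7 95.1
top ram top p80/90/97 241.4 242.7 244.9 trig med None tab med 192.9 lidbox p50/75 None None
```

```bash
python3 -m handwheel '[[[-4,0,0],0],[[-4,0,0],0],[[-4,0,0],0],[[-4,0,0],0],[[-4,0,0],0],[[-4,0,0],0],[[-4,0,0],0],[[-4,0,0],0],[[-1,0,0],0],[[0,0,0],0]]'
python3 -c "
from h import *
print(manip.read_state()['wrist_force']);look()"
```

```text
clock: 9.85
eef_pos: [506.0, -155.0, 223.3]
eef_rot: [-1.518, 1.57, -3.131]
wrist_force: [-0.6, -0.0, 2.2]
finger_gap: 0.9
[-0.61707422 -0.00915709  2.24378243]
side ram top p80/90/97 235.5 237.9 238.9 trig med 212.7 tab med None lidbox p50/75 93.8 99.8
top ram top p80/90/97 244.2 245.4 247.4 trig med None tab med 197.4 lidbox p50/75 None None
```

```bash
python3 -m handwheel '[[[-3,0,0],0],[[0,0,0],0],[[4,0,0],0],[[4,0,0],0],[[4,0,0],0],[[4,0,0],0],[[4,0,0],0],[[4,0,0],0],[[4,0,0],0],[[4,0,0],0]]'
python3 -m handwheel '[[[1,0,0],0],[[1,0,0],0],[[1,0,0],0],[[1,0,0],0],[[0.5,0,0],0],[[0,0,0],0],[[0,0,0],0],[[0,0,0],0],[[0,0,0],0],[[0,0,0],0]]'
```

```text
clock: 11.2
eef_pos: [506.4, -154.7, 195.5]
eef_rot: [1.759, 1.569, 0.147]
wrist_force: [-3.7, 3.1, 15.2]
finger_gap: 0.4
clock: 12.45
eef_pos: [506.5, -154.2, 191.3]
eef_rot: [2.091, 1.569, 0.478]
wrist_force: [-3.9, 6.7, 17.0]
finger_gap: 0.1
```

```bash
python3 -m handwheel '[[[-4,0,0],0],[[-4,0,0],0],[[-4,0,0],0],[[-4,0,0],0],[[-4,0,0],0],[[-4,0,0],0],[[-4,0,0],0],[[-4,0,0],0],[[-4,0,0],0],[[0,0,0],0]]'
python3 -c "
from h import *
print(manip.read_state()['wrist_force']);look()"
```

```text
clock: 13.7
eef_pos: [506.1, -155.0, 226.0]
eef_rot: [-0.785, 1.571, -2.398]
wrist_force: [0.7, 0.5, -0.4]
finger_gap: 0.3
[ 0.74497836  0.46012407 -0.42827186]
side ram top p80/90/97 237.0 237.5 238.3 trig med 212.6 tab med None lidbox p50/75 91.0 98.4
top ram top p80/90/97 236.7 238.2 240.0 trig med None tab med 197.5 lidbox p50/75 None None
```

```bash
python3 -m handwheel '[[[3,0,0],0],[[4,0,0],0],[[4,0,0],0],[[4,0,0],0],[[4,0,0],0],[[4,0,0],0],[[4,0,0],0],[[3,0,0],0],[[2,0,0],0],[[0,0,0],0]]'
python3 -m handwheel '[[[1,0,0],0],[[1,0,0],0],[[1,0,0],0],[[0.5,0,0],0],[[0,0,0],0],[[0,0,0],0],[[0,0,0],0],[[0,0,0],0],[[0,0,0],0],[[0,0,0],0]]'
```

```text
clock: 15.05
eef_pos: [506.3, -154.6, 194.9]
eef_rot: [1.92, 1.569, 0.307]
wrist_force: [-4.3, 3.6, 14.2]
finger_gap: 0.4
clock: 16.3
eef_pos: [506.4, -154.3, 192.0]
eef_rot: [2.032, 1.569, 0.42]
wrist_force: [-4.7, 6.4, 18.6]
finger_gap: 0.5
```

```bash
python3 -m handwheel '[[[-4,0,0],0],[[-4,0,0],0],[[-4,0,0],0],[[-4,0,0],0],[[-4,0,0],0],[[-4,0,0],0],[[-4,0,0],0],[[-4,0,0],0],[[-4,0,0],0],[[0,0,0],0]]'
python3 - <<'E'
from h import *
print(manip.read_state()['wrist_force']);look()
c=cam("side"); a=c["pixels"][255:315,265:345,::-1]
o=cv2.imread("pics/side.png")[255:315,265:345]
cv2.imwrite("pics/c.png",np.hstack([cv2.resize(x,(400,300),interpolation=cv2.INTER_CUBIC) for x in(o,a)]))
for col in (288,292,296,312,316):
    print(col,[tuple(world(c,[col,r])[0].round().astype(int)) for r in range(276,292,2)])
E
```

```text
clock: 17.55
eef_pos: [506.1, -155.0, 226.5]
eef_rot: [-0.507, 1.571, -2.12]
wrist_force: [0.0, 0.4, -0.3]
finger_gap: 0.4
[ 0.02063591  0.40927662 -0.26987862]
side ram top p80/90/97 229.9 230.0 230.0 trig med 212.7 tab med None lidbox p50/75 88.9 96.3
top ram top p80/90/97 230.1 232.2 234.0 trig med None tab med 197.5 lidbox p50/75 None None
288 [(np.int64(478), np.int64(-53), np.int64(85)), (np.int64(477), np.int64(-58), np.int64(84)), (np.int64(477), np.int64(-68), np.int64(88)), (np.int64(476), np.int64(-72), np.int64(86)), (np.int64(476), np.int64(-77), np.int64(85)), (np.int64(476), np.int64(-62), np.int64(61)), (np.int64(475), np.int64(-34), np.int64(22)), (np.int64(475), np.int64(-42), np.int64(24))]
292 [(np.int64(486), np.int64(-63), np.int64(94)), (np.int64(486), np.int64(-70), np.int64(95)), (np.int64(485), np.int64(-72), np.int64(92)), (np.int64(485), np.int64(-77), np.int64(91)), (np.int64(485), np.int64(-81), np.int64(88)), (np.int64(484), np.int64(-86), np.int64(88)), (np.int64(484), np.int64(-86), np.int64(81)), (np.int64(484), np.int64(-82), np.int64(70))]
296 [(np
[... 413 characters left out ...]
99)), (np.int64(530), np.int64(-78), np.int64(98)), (np.int64(529), np.int64(-79), np.int64(93)), (np.int64(529), np.int64(-80), np.int64(87)), (np.int64(529), np.int64(-83), np.int64(84)), (np.int64(528), np.int64(-90), np.int64(86)), (np.int64(528), np.int64(-94), np.int64(83)), (np.int64(528), np.int64(-89), np.int64(71))]
316 [(np.int64(540), np.int64(-62), np.int64(86)), (np.int64(539), np.int64(-71), np.int64(89)), (np.int64(538), np.int64(-76), np.int64(88)), (np.int64(538), np.int64(-81), np.int64(88)), (np.int64(537), np.int64(-84), np.int64(84)), (np.int64(538), np.int64(-78), np.int64(71)), (np.int64(537), np.int64(-81), np.int64(67)), (np.int64(537), np.int64(-81), np.int64(61))]
```

View pics/c.png

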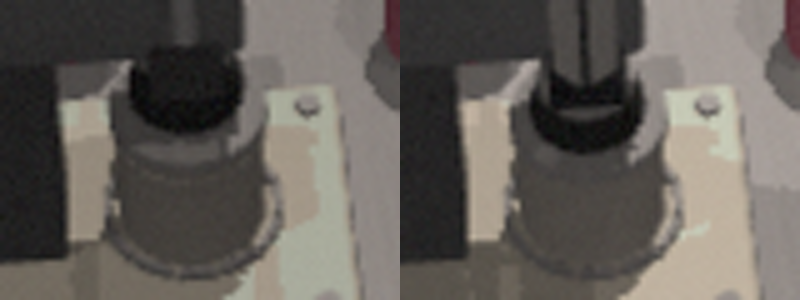

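```bash
python3 - <<'E'
from h import *
Z=[];B=[];T=[]
for i in range(4):
    c=cam("side");P=cloud(c,np.ones((480,640),bool))
    d=P[:,:2]-[509.7,-62]; r=np.hypot(*d.T)
    # compare with pixels projected: select front annulus by z loosely
    m=(r>28)&(r<33.5)&(P[:,2]>76)&(P[:,2]<100); Z.append(P[m,2])
    b=(P[:,0]>530)&(P[:,0]<580)&(P[:,1]>-130)&(P[:,1]<-10)&(P[:,2]>8)&(P[:,2]<28)&(r>50);B.append(P[b,2])
    t=(P[:,0]>540)&(P[:,0]<610)&(P[:,1]>-250)&(P[:,1]<-170)&(P[:,2]>70)&(P[:,2]<95);T.append(P[t,2])
for n,q in(("lid",Z),("plate",B),("brown",T)):
    print(n,[len(x) for x in q],[np.median(x).round(2) for x in q])
z=np.concatenate(Z);print(np.percentile(z,[10,25,50,75,90]))
E
```

```text
lid [121, 125, 125, 124] [np.float64(87.24), np.float64(86.87), np.float64(87.34), np.float64(87.32)]
plate [556, 556, 548, 553] [np.float64(19.2), np.float64(18.91), np.float64(19.29), np.float64(19.12)]
brown [830, 834, 835, 830] [np.float64(78.85), np.float64(78.85), np.float64(78.85), np.float64(78.81)]
[84.55879645 85.85403287 87.20752725 88.41215512 89.41845812]
```

Lid top minus base plate top is 68.0 mm, so the lid is home, and the ram has come down exactly three teeth. In the picture the lid's underside gap has gone ((590,165) in the right half). I now move to the release tab.

```bash
python3 -m handwheel '[[[-20,0,0],0],[[-20,0,0],0],[[-20,0,0],0],[[-20,0,0],0],[[0,0,-43],0],[[0,0,-43],0],[[0,0,-43],0],[[0,0,-42],0],[[0,0,0],0],[[0,0,0],0]]'
python3 -c "
from h import *
look();plan((513,16,212),-0.042)"
```

```text
clock: 19.15
eef_pos: [513.2, 15.5, 306.4]
eef_rot: [-0.626, 1.571, -2.239]
wrist_force: [-0.4, -0.2, -0.3]
finger_gap: 0.6
side ram top p80/90/97 229.4 230.4 231.4 trig med 212.7 tab med 197.5 lidbox p50/75 88.9 96.3
top ram top p80/90/97 230.9 231.9 234.6 trig med 212.3 tab med None lidbox p50/75 None None
clock 19.25 pos [513.3  15.  306.4] F [-0.5  0.4  0.6] j6 0.0
[[-0.     0.999 -0.043]
 [-0.    -0.043 -0.999]
 [-1.    -0.     0.   ]]
shift tool [94.4 -0.3 -1. ] spin -0.001 | axes after spin shift [94.4 -0.3 -1. ]
```

```bash
python3 -m handwheel '[[[15,0,0],0],[[15,0,0],0],[[15,0,0],0],[[15,0,0],0],[[12,0,0],0],[[10,0,0],0],[[7,0,0],0],[[4,0,0],0],[[0,0,0],0],[[0,0,0],0]]'
python3 -c "
from h import *
print(manip.read_state()['wrist_force'])"
```

```text
clock: 20.5
eef_pos: [513.4, 15.9, 213.8]
eef_rot: [1.579, 1.57, -0.034]
wrist_force: [0.0, 0.3, 0.5]
finger_gap: 0.4
[0.03091201 0.32517024 0.51821126]
```

```bash
python3 -m handwheel '[[[3,0,0],0],[[3,0,0],0],[[3,0,0],0],[[2,0,0],0],[[2,0,0],0],[[2,0,0],0],[[2,0,0],0],[[2,0,0],0],[[2,0,0],0],[[1,0,0],0]]'
python3 -m handwheel '[[[0,0,0],0],[[0,0,0],0],[[0,0,0],0],[[0,0,0],0],[[0,0,0],0],[[0,0,0],0],[[0,0,0],0],[[0,0,0],0],[[0,0,0],0],[[0,0,0],0]]'
python3 -c "
from h import *
print(manip.read_state()['wrist_force']);look()"
```

```text
clock: 21.75
eef_pos: [513.3, 15.9, 191.4]
eef_rot: [1.863, 1.571, 0.25]
wrist_force: [-0.3, 4.4, 9.0]
finger_gap: 0.6
clock: 23.0
eef_pos: [513.3, 15.9, 191.6]
eef_rot: [1.915, 1.571, 0.302]
wrist_force: [0.4, 3.1, 5.0]
finger_gap: 0.8
[0.41133439 3.05840782 4.98260279]
side ram top p80/90/97 262.3 264.0 265.0 trig med 212.7 tab med None lidbox p50/75 86.7 87.8
top ram top p80/90/97 265.1 266.7 270.0 trig med 211.7 tab med None lidbox p50/75 None None
```

```bash
python3 -m handwheel '[[[0,0,0],0],[[0,0,0],0],[[0,0,0],0],[[0,0,0],0],[[-3,0,0],0],[[-4,0,0],0],[[-6,0,0],0],[[-8,0,0],0],[[-10,0,0],0],[[-15,0,0],0]]'
python3 -m handwheel '[[[-20,0,0],0],[[-20,0,0],0],[[-20,0,0],0],[[-20,0,0],0],[[-20,0,-20],0],[[0,0,-40],0],[[0,0,-40],0],[[0,0,-40],0],[[0,0,0],0],[[0,0,0],0]]'
python3 - <<'E'
from h import *
print(manip.read_state()['wrist_force']);look()
c=cam("side");P=cloud(c,np.ones((480,640),bool)); r=np.hypot(*(P[:,:2]-[509.7,-62]).T)
q=P[(r<36)&(P[:,2]>80)&(P[:,2]<95)]; print("lid",np.median(q[:,2]),cv2.minEnclosingCircle(q[:,:2].astype(np.float32)))
b=(P[:,0]>530)&(P[:,0]<580)&(P[:,1]>-130)&(P[:,1]<-10)&(P[:,2]>8)&(P[:,2]<28)&(r>50);print(np.median(P[b,2]))
cv2.imwrite("pics/d.png",cv2.resize(c["pixels"][180:340,210:390,::-1],(675,600),interpolation=cv2.INTER_CUBIC))
E
```

```text
clock: 24.35
eef_pos: [513.1, 15.9, 238.1]
eef_rot: [-1.623, 1.57, 3.047]
wrist_force: [-0.8, -0.3, -0.1]
finger_gap: 0.5
clock: 25.6
eef_pos: [519.1, 155.4, 337.9]
eef_rot: [1.217, 1.571, -0.396]
wrist_force: [-1.1, -0.2, 0.3]
finger_gap: 0.0
[-1.06323595 -0.22139039  0.28305128]
side ram top p80/90/97 261.9 264.0 265.4 trig med 212.5 tab med 197.8 lidbox p50/75 86.6 87.9
top ram top p80/90/97 264.1 265.3 266.6 trig med 211.7 tab med 197.2 lidbox p50/75 None None
lid 86.85874282312477 ((509.7314147949219, -62.42970275878906), 35.55738067626953)
18.915660042497223
```

View pics/d.png

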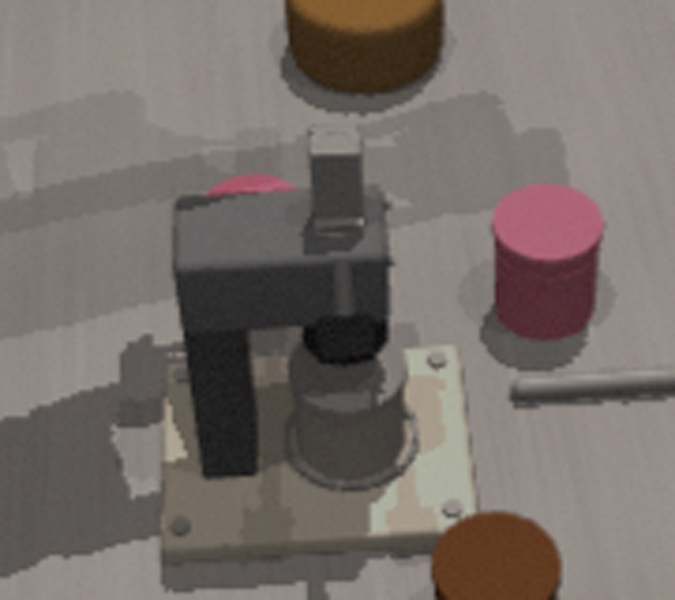

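The ram is fully up (top at (335,140)), and the tin stands upright in its nest at (350,420) with its lid flat. The trigger and tab are back at rest and the arm is clear, so I hand the job in.

```bash
python3 -c "
from cell import manip
print(manip.sign_off())"
```

```text
the job is handed in; nothing more can be done
None
```

The tin is closed and the job is handed in; the hand-in itself gave no verdict. I pumped the trigger three full, gentle strokes, at up to about 19 N vertical at the wrist. The ram came down one 7 mm tooth per stroke, and I stopped when the lid was home. I then pressed the release tab (about 9 N at most in the readings) and held it until the jaw was fully up.

**Last checks, at about 26 s of the 58 s allowed:**
- **Lid:** its top is 67.9 mm above the base plate, against 68 expected when home. Absolute camera heights are only good to about 2 mm, but this is relative to the plate.
- **Jaw:** the ram's top is at about 263 mm, which is fully up.
- **Trigger and tab:** they read 212 and 197.5 mm, their rest heights.
- **Tin:** its centre is within about 1 mm of the press axis, and it looks upright in its nest.
- **Robot:** it is clear of everything, with no significant wrist force.

No check failed or disagreed. I did not measure the cheese wheel, trier and cup again, but the arm never went near them.

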